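# Stow the coffee tin and latch the drawer

### The job

Put the yellow coffee tin away for the night: stand it upright in the open drawer of the steel countertop box and push the drawer shut. Then pull the latch's wire loop over the keeper hook on the drawer front so that its bar sits under the hook, and throw the red lever back past its toggle point until it lies flat and holds the drawer tight. Do not knock over the tin or disturb the mug, sweet jar and napkin dispenser.

Things in the scene. Friction and masses are not known exactly. Their poses are not given: they have to be found in the camera images.
- cabinet: Steel box fixed on the counter, 200 mm deep (x), 160 wide (y), 120 high. Origin: centre of its underside. The drawer comes out of its front, toward its own -x; z is up. The latch stands on its top in the plane y = 0. All x, y, z named in these texts are in this frame, and all axes as this body's.
- drawer (a joint): Drawer opening in m: 0 = shut (hard stop), 0.145 = fully out, along the box's -x; 1.5 N friction. Wooden front panel 158 mm wide, 15 thick, z 8 to 120 mm; shut, its outer face is at x = -115 mm. Inside 122 mm wide, 160 long (shut: x -100 to +60), side walls up to z = 58 mm. A finger pull (70 mm wide, z 34 to 46 mm) juts 14 mm from the panel.
- tin_spot (a point): Point on the drawer's floor (z = 18 mm), on its centre line, 60 mm behind the panel's inner face; moves with the drawer. A good place for the tin's underside.
- panel (a point): Point on the outer face of the drawer's panel, mid width, z = 80 mm; moves with the drawer. A place to push it shut.
- keeper (a point): Keeper: dark steel hook, 26 mm wide, in the middle of the panel's top. Point: mid width on its outer (-x) face, which is flush with the panel's outer face, z = 126 mm. Above it a horn juts 13 mm outward (-x), underside 10 mm and top 16 mm above this point. The loop's bar belongs below the horn, against this face. Moves with the drawer.
- lever (a joint): Lever, rad: 0 = handle straight up, + = leaning back, away from the drawer (+x); -0.6 = fully forward, 1.53 = flat, closed (end stop). Stays where left (0.06 N m friction). With the loop hooked and the drawer shut, spring tension builds from about 0.55 (2 to 4 N at the grip); past dead centre, near 1.3, it stays closed by itself.
- lever_pivot (a point): Pivot axis of the lever (parallel to y), mid width: x = -50 mm, z = 132 mm. Fixed on the box.
- lever_tip (a point): Point at the handle's free end, 95 mm from the pivot on the handle's mid plane. The handle is a flat steel bar 30 mm wide, 5 mm thick, with a red grip 34 mm wide and 9 mm thick from 62 to 98 mm from the pivot.
- loop (a joint): Wire loop's angle about its hinge pin on the lever, rad: 0 = pointing along the handle, + = swung forward to the drawer; -0.15 = stop it leans back on at first; up to 3.4. Its forward lean from straight up is loop minus lever. Swings freely, falls by gravity. The pin is 28 mm from the lever's pivot, in a direction 0.244 rad further back than the handle.
- loop_bar (a point): Middle of the loop's cross bar (steel, 8 mm thick, 54 mm wide along y), 91 mm from the hinge pin. Two side rods, 46 mm apart, pass either side of the keeper. The loop is sprung: stretches up to 12 mm, 5 N per mm. At first it is too short to pass the horn: pulling it forward draws the lever forward too (needs lever -0.3 to -0.6).
- loop_knob (a point): Centre of the red knob at the loop's end, 121 mm from the hinge pin, 30 mm beyond the bar: a cylinder 18 mm in diameter, 24 mm wide along y, flat ends. Pinched from above on its flat ends (across y) it can turn between the pads as the loop swings.
- tin: Yellow coffee tin with a steel lid and a brown band, a closed upright cylinder 60 mm in diameter, 80 mm high, about 0.3 kg. Origin: centre of its underside; z is its axis. Starts standing on the counter.
- mug: White ceramic mug, 80 mm in diameter, 90 mm high, with a handle. Bystander. Origin: centre of its underside.
- sweet_jar: Glass jar with a steel cap, 90 mm in diameter, 150 mm high. Bystander. Origin: centre of its underside.
- napkins: Steel napkin dispenser, 100 x 120 x 130 mm. Bystander. Origin: centre of its underside.
Things that resemble listed ones, but are neither listed nor needed, are in the scene too. Leave any orange look-alike of the tin alone.

How it is judged:
On the way, in this order (a step that is already met when the one before it is completed fails the run):
1. the tin stands upright in the open drawer, let go (x of tin in the frame of tin_spot between -0.04 and 0.08 m and y of tin in the frame of tin_spot between -0.04 and 0.04 m and z of tin in the frame of tin_spot below 0.006 m and angle between tin's own z axis and vertical below 0.15 rad and contact force between the fingers and tin below 0.1 N and value of joint drawer above 0.05 m), for 0.2 s.
2. the drawer is pushed shut (within 10 mm), the tin still upright in it (value of joint drawer below 0.01 m and angle between tin's own z axis and vertical below 0.2 rad), for 0.1 s.
3. with the lever still open, the loop's bar is in front of the drawer panel, below the keeper's horn (value of joint lever below 1 rad and value of joint drawer below 0.02 m and x of loop_bar in the frame of keeper between -0.03 and 0.001 m and z of loop_bar in the frame of keeper between -0.05 and 0.009 m), for 0.2 s.
4. the lever is thrown past dead centre with the loop on the keeper (value of joint lever above 1.44 rad and x of loop_bar in the frame of keeper above -0.01 m), for 0.2 s.
At the end, for the whole second after the job is handed in: The drawer is shut (within 5 mm) with the tin standing upright on its floor, the loop's bar lies against the keeper's face under the horn (within 10 mm of the face), and the lever lies flat, closed past dead centre (joint over 1.44 rad), all at rest and let go (all of step 4 and value of joint drawer below 0.005 m and x of loop_bar in the frame of keeper below 0.001 m and z of loop_bar in the frame of keeper between -0.02 and 0.009 m and x of tin in the frame of tin_spot between -0.04 and 0.08 m and y of tin in the frame of tin_spot between -0.04 and 0.04 m and z of tin in the frame of tin_spot below 0.006 m and angle between tin's own z axis and vertical below 0.15 rad and linear speed of tin below 0.02 m/s); the robot touches nothing.
It fails at once if the tin is tipped over (angle between tin's own z axis and vertical above 0.7 rad).
It fails at once if a bystander (mug, sweet jar, napkin dispenser) is pushed more than 30 mm or tipped (distance of any of mug, sweet_jar, napkins from where it was at the start of the episode above 0.03 m or angle between any of mug, sweet_jar, napkins's own z axis and vertical above 0.3 rad).
It also fails if it takes over 72 s, if anything falls off the work surface, if the arm or the gripper's body presses on something with over 40 N, if the wrist force passes 120 N, or if a joint passes its speed limit or range.

### The arm

A 6-joint arm with a two-finger parallel gripper is mounted at the origin on the work surface. World frame = base frame: x ahead of the robot, y to its left, z up, the work surface at z = 0. Lengths are in m, angles in rad, forces in N, time in s.
With the tool pointing down it reaches from about 0.4 to 0.825 m from the base axis. Payload 7 kg.
Tool frame: the origin (TCP) lies at the very end of the fingers, on their centre line; the grasp point (between the pads) lies pinch_z behind it (pinch_z is the distance from the TCP to the grasp point, in m); z points along the fingers, y is the line along which they close (so a half turn about z gives the same grasp; the last joint's range is limited). The gripper opens to 88 mm and grips with 3 to 60 N. Pads are 19 mm wide; open, the fingers measure 130 mm over their backs; the gripper's body (78 mm by 193 mm) begins 47 mm behind the grasp point.
Start: joints at [1.47, 0.359, 0.012, 0, -1.224, -0.288], TCP at [0.256, 0.625, 0.197] pointing down, gripper open.
Joint ranges: [-3.07, 3.07], [-1.43, 2.12], [-1.02, 1.25], [-3.03, 1.67], [-3.05, -0], [-3.03, 3.03]. Speed limits (rad/s): [2.39, 2.39, 3.01, 3.14, 3.14, 3.14].

### API

Orientations are given as a unit quaternion [x, y, z, w].
In Python, from station import move_ptp, line_to, set_joints, command_gripper, hold, solve_ik, snapshot, PlanningError, job_done, regions_of, pinpoint, get_time, get_qpos, get_qd, get_joint_torque, get_tool_pos, get_ee_rot, get_contact_force, get_ft_torque, get_grip_width, get_grip_force, pinch_z gives the robot as it stands. The module is installed in compiled form; this text tells all that it offers. Calls block until the motion is done:
- move_ptp(position, orientation): joint-space move of the TCP to a pose.
- line_to(position, orientation=None, v=0.15, guard=None): straight line of the TCP; orientation=None keeps the orientation; v is the mean speed in m/s. With guard (N) it stops when the force on the tool has changed by that much, and returns True; else False.
- set_joints(angles): joint-space move.
- command_gripper(opening, effort=None): opening from 0.0 (shut) to 1.0 (fully open); effort is the grip in N (None keeps the last); returns when the fingers have stopped.
- hold(seconds).
- solve_ik(position, orientation): joint angles nearest the present ones, or None.
- snapshot(name): name is "side" or "top" or "wrist"; returns a dict with "pixels" (480x640x3 uint8, red, green, blue), "range_z" (480x640 float32, m along the optical axis (not along the pixel's ray), 0 where there is no reading), "camera_matrix" (3x3 intrinsics, pixels), "world_to_cam" (4x4, takes a point from world to camera coordinates); the wrist camera has in their place "mount" (4x4, takes a point from camera to tool coordinates, whose origin is the TCP and whose axes are the flange's). Camera axes: x right, y down, z forward; pixel columns grow to the right and rows downward; lengths in m; the calibration is good to about 2 mm. A picture is of the moment at which its call begins: read the wrist's pose just before it.
A pose or a line that the arm cannot do raises PlanningError and nothing moves.
- job_done(): hands the job in; it is judged then, once.
Trained networks look in a picture, given as the dict that the camera call returned (one of the last four; its "shot" number tells which), for a name from the list of things; names that differ only in an ending like _2 or _b are one class to them, and where a whole thing is asked for, a point or a joint stands for the part that bears it (a point fixed in the world has none). Each returns a list of dicts, best first, with "confidence" (0 to 1); they miss things now and then, are a little off and sometimes report something else, mostly with a low value. They report only what shows in the picture. A call takes as long as a camera call. They do not tell look-alikes from the thing itself.
- regions_of(query, picture): "region" (480x640 bool, what is visible of it) and "position" ([row, column] in pixels, amid what is visible of it).
- pinpoint(query, picture): "position" ([row, column] in pixels: a listed point, or the origin of a listed thing).
Readings, each from a call of its own:
- get_time(): time.
- get_qpos(): joint angles.
- get_qd(): joint speeds.
- get_joint_torque(): joint torques, N m.
- get_tool_pos(): TCP position.
- get_ee_rot(): TCP orientation.
- get_contact_force(): force on the tool from outside, world axes, zero at the start.
- get_ft_torque(): the same for the moment, N m.
- get_grip_width(): opening from 0.0 (shut) to 1.0 (fully open).
- get_grip_force(): force on a finger pad.
Only numpy, scipy, OpenCV 4.12 (cv2) and the standard library are available. Lean on these libraries where they do the work, as an engineer would, in place of code of your own. Each camera call takes 0.05 s, during which the arm holds its last target. There are 200 camera calls.

## Working session

There is one attempt and no reset: what is moved stays moved. The work goes in short steps, each a Python script; the robot and the scene stay as the last script left them, time stands still between calls to the robot, and variables do not carry over. Pictures are saved under pics/ and viewed, at most 10 in all, crops included, and the job is handed in when it is done.

```bash
mkdir -p pics
cat > h.py <<'E'
import numpy as np, cv2
from station import *
from scipy.spatial.transform import Rotation as R
def w2c(s):
    if "world_to_cam" in s: return np.array(s["world_to_cam"])
    T=np.eye(4);T[:3,:3]=R.from_quat(s["ee"][1]).as_matrix();T[:3,3]=s["ee"][0]
    return np.linalg.inv(T@np.array(s["mount"]))
def snap(n):
    ee=(np.array(get_tool_pos()),np.array(get_ee_rot())); s=snapshot(n)
    if n=="wrist": s["ee"]=ee
    return s
def deproj(s,r,c,z=None):
    """world points of pixels; z = depth (default: range image)"""
    r=np.atleast_1d(r).astype(float);c=np.atleast_1d(c).astype(float)
    if z is None: z=s["range_z"][r.astype(int),c.astype(int)]
    K=np.array(s["camera_matrix"]);p=np.stack([(c-K[0,2])/K[0,0]*z,(r-K[1,2])/K[1,1]*z,z+0*c,1+0*c])
    return (np.linalg.inv(w2c(s))@p)[:3].T
def plane(s,r,c,h):
    """intersection of pixel ray with world z=h"""
    a=deproj(s,r,c,1.0)[0];o=np.linalg.inv(w2c(s))[:3,3]
    return o+(a-o)*(h-o[2])/(a[2]-o[2])
def cloud(s,m):
    r,c=np.nonzero(m&(s["range_z"]>0)); return deproj(s,r,c)
def save(s,name,box=None,k=1):
    im=s["pixels"][:,:,::-1]
    if box: im=im[box[0]:box[1],box[2]:box[3]]
    cv2.imwrite("pics/"+name,cv2.resize(im,None,fx=k,fy=k,interpolation=cv2.INTER_CUBIC))
E
python3 - <<'E'
from h import *
print(pinch_z if not callable(pinch_z) else pinch_z(),get_ee_rot(),get_time())
for n in ("side","top"):
    s=snap(n); save(s,n+"0.png")
    print(n,np.round(np.linalg.inv(w2c(s)),3).tolist())
    for q in ("tin","cabinet","drawer","lever","loop","mug","sweet_jar","napkins"):
        for d in regions_of(q,s)[:3]:
            p=cloud(s,d["region"])
            if len(p): print(q,round(d["confidence"],2),np.round(d["position"]),"med",np.median(p,0).round(3),"lo",np.percentile(p,3,0).round(3),"hi",np.percentile(p,97,0).round(3))
    for q in ("tin","cabinet","tin_spot","panel","keeper","lever_pivot","lever_tip","loop_bar","loop_knob"):
        for d in pinpoint(q,s)[:2]:
            r,c=d["position"];print("pt",q,round(d["confidence"],2),np.round([r,c]),deproj(s,r,c)[0].round(3))
E
```

```text
0.0188 [ 9.81147841e-01 -1.93256914e-01 -8.50607379e-05  8.20213052e-04] 0.0
side [[-0.993, -0.095, 0.072, 0.476], [-0.118, 0.718, -0.686, 0.885], [0.013, -0.689, -0.724, 1.135], [0.0, 0.0, 0.0, 1.0]]
tin 0.81 [164. 335.] med [ 0.563 -0.429  0.065] lo [ 0.538 -0.544  0.002] hi [ 0.595 -0.415  0.084]
tin 0.76 [187. 282.] med [ 0.697 -0.337  0.061] lo [ 0.671 -0.377  0.006] hi [ 0.725 -0.326  0.085]
tin 0.58 [192. 320.] med [ 0.591 -0.322  0.061] lo [ 0.565 -0.36   0.008] hi [ 0.618 -0.311  0.084]
cabinet 0.89 [300. 306.] med [0.58  0.1   0.119] lo [ 0.49  -0.144  0.014] hi [0.674 0.204 0.159]
cabinet 0.53 [271. 303.] med [0.572 0.117 0.239] lo [0.549 0.015 0.121] hi [0.612 0.133 0.269]
drawer 0.73 [242. 300.] med [ 0.619 -0.13   0.065] lo [ 0.546 -0.152  0.015] hi [ 0.69  -0.091  0.139]
lever 0.93 [278. 305.] med [0.575 0.085 0.22 ] lo [0.55  0.025 0.123] hi [0.601 0.133 0.268]
loop 0.62 [273. 305.] med [0.567 0.117 0.255] lo [0.548 0.021 0.123] hi [0.601 0.133 0.269]
sweet_jar 0.82 [450. 245.] med [0.633 0.447 0.148] lo [0.597 0.399 0.054] hi [0.673 0.472 0.154]
sweet_jar 0.22 [277. 
[... 2492 characters left out ...]
.077]
pt tin 0.71 [201. 424.] [ 0.675 -0.348  0.078]
pt cabinet 0.72 [238. 273.] [0.548 0.08  0.202]
pt cabinet 0.49 [298. 167.] [0.4   0.366 0.132]
pt tin_spot 0.75 [218. 358.] [ 0.615 -0.147  0.14 ]
pt tin_spot 0.46 [233. 418.] [ 0.583 -0.327  0.078]
pt panel 0.95 [221. 354.] [ 0.605 -0.137  0.143]
pt panel 0.52 [227. 257.] [0.568 0.116 0.259]
pt keeper 0.68 [216. 356.] [ 0.619 -0.143  0.141]
pt keeper 0.34 [227. 256.] [0.568 0.118 0.265]
pt lever_pivot 0.75 [224. 285.] [0.598 0.051 0.14 ]
pt lever_pivot 0.26 [220. 355.] [ 0.608 -0.14   0.136]
pt lever_tip 0.67 [224. 274.] [0.584 0.078 0.22 ]
pt loop_bar 0.74 [227. 264.] [0.593 0.112 0.123]
pt loop_knob 0.69 [226. 255.] [0.57  0.121 0.263]
```

Run:
```python
from h import *
s=snap("side"); save(s,"tins.png",(120,280,220,420),4)
```

```text
(no output)
```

View pics/side0.png

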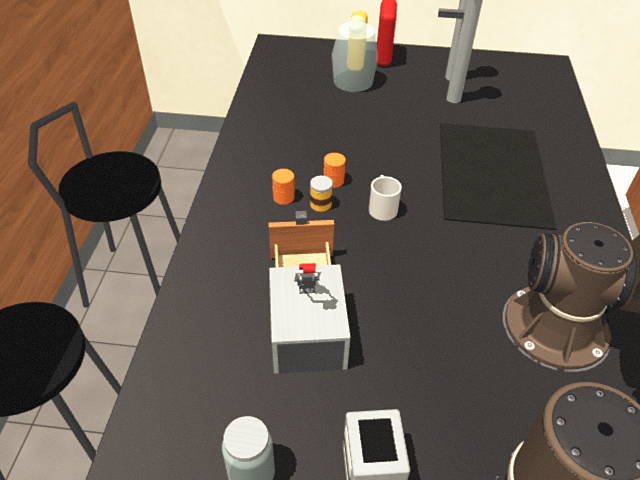

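View pics/tins.png

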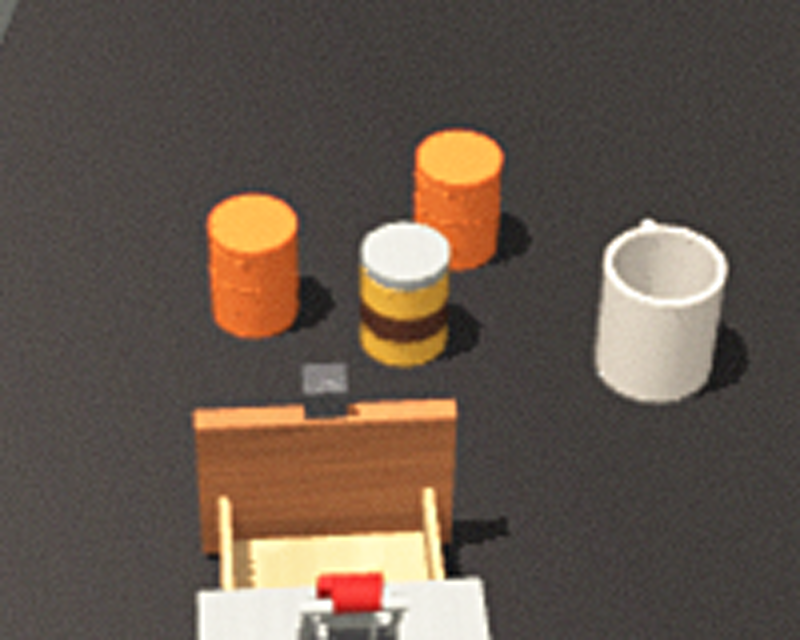

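View pics/top0.png

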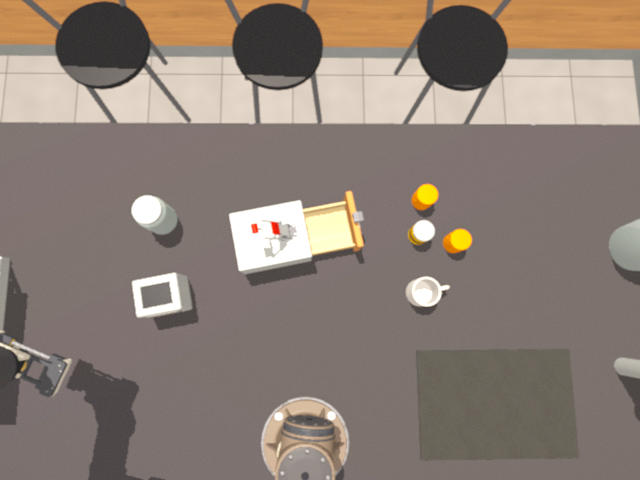

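The tin with the steel lid and brown band is at side pixel (192,320), top pixel (233,421). The plain orange look-alikes, at side pixels (187,282) and (164,335), stay untouched. The drawer is open toward world -y, and the lever and loop lean back over the box. Next I fit the cabinet frame and the tin.

Run:
```python
from h import *
T=[];D=[];L=[];tin=[]
for n in ("side","top"):
    s=snap(n)
    r,c=np.indices((480,640));p=deproj(s,r.ravel(),c.ravel(),s["range_z"].ravel());px=s["pixels"].reshape(-1,3).astype(int)
    ok=s["range_z"].ravel()>0
    near=ok&(abs(p[:,0]-.59)<.16)&(p[:,1]>-.2)&(p[:,1]<.25)
    q=p[near&(abs(p[:,2]-.12)<.006)&(p[:,1]>-.08)]
    box=cv2.minAreaRect(q[:,:2].astype(np.float32)*1000);print(n,"top rect",box,q[:,2].mean())
    d=p[near&(p[:,2]>.06)&(p[:,1]<-.08)];print("panel",len(d),d.min(0),d.max(0)); 
    t=d[(d[:,2]>.112)&(d[:,2]<.124)];print("paneltop",len(t),cv2.minAreaRect(t[:,:2].astype(np.float32)*1000))
    k=d[d[:,2]>.13];print("keeper top",k.mean(0),k.min(0),k.max(0))
    l=p[near&(p[:,2]>.14)&(p[:,1]>-.05)]; L.append(l)
    red=near&(p[:,2]>.14)&(px[:,0]>130)&(px[:,1]<60);print("red",p[red].mean(0),p[red].min(0),p[red].max(0))
    T=p[ok&(abs(p[:,0]-.59)<.045)&(abs(p[:,1]+.342)<.045)&(p[:,2]>.076)&(p[:,2]<.095)]
    print("tin lid",cv2.minEnclosingCircle(T[:,:2].astype(np.float32)*1000),T[:,2].mean())
np.save("L.npy",np.vstack(L))
```

```text
side top rect ((573.184814453125, 95.69268798828125), (160.1435089111328, 204.9879150390625), 11.13870620727539) 0.12097708492233515
panel 1543 [ 0.5406033  -0.16152515  0.06002587] [ 0.69614172 -0.0803713   0.14722216]
paneltop 399 ((619.2005004882812, -138.1296844482422), (156.25106811523438, 22.738006591796875), 11.536581993103027)
keeper top [ 0.62047361 -0.14281379  0.14032431] [ 0.6070726  -0.16152515  0.13024462] [ 0.63358321 -0.12807588  0.14722216]
red [0.56886644 0.12596803 0.26116074] [0.55672684 0.08708091 0.21615549] [0.59043336 0.13478437 0.27141219]
tin lid ((592.3956909179688, -342.13818359375), 32.71293640136719) 0.08084912528023112
top top rect ((571.3427124023438, 95.1723861694336), (161.431884765625, 200.16354370117188), 10.997454643249512) 0.120283665027539
panel 540 [ 0.53811086 -0.16199657  0.06009126] [ 0.69491974 -0.08025682  0.14924275]
paneltop 260 ((616.806396484375, -138.89547729492188), (158.14022827148438, 16.22148895263672), 10.843554496765137)
keeper top [ 0.6184564  -0.14583018  0.14157062] [ 0.60359175 -0.15894923  0.13035347] [ 0.63383492 -0.13210852  0.14924275]
red [0.57312942 0.0796534  0.2205841 ] [0.55717784 0.06732335 0.19680175] [0.58920983 0.12049653 0.2684814 ]
tin lid ((590.0256958007812, -342.689697265625), 30.371505737304688) 0.08058020490132584
```

```bash
cat >> h.py <<'E'
O=np.array([.572,.0955,0]);yaw=np.deg2rad(101.0)
CX=np.array([np.cos(yaw),np.sin(yaw),0]);CY=np.array([-np.sin(yaw),np.cos(yaw),0]);CZ=np.array([0,0,1.])
def W(x,y,z): return O+x*CX+y*CY+z*CZ
def C(p): d=np.asarray(p)-O; return np.array([d@CX,d@CY,d[2]])
def ori(y,t=0.,fwd=CX):
    "tool y along y, tool z down, leaned by t towards fwd"
    z=-np.cos(t)*CZ+np.sin(t)*fwd; y=np.array(y,float);y/=np.linalg.norm(y)
    return R.from_matrix(np.column_stack([np.cross(y,z),y,z])).as_quat()
TIN=np.array([.591,-.342]);OPEN=.1307
def pin(a): return np.array([-.05+.028*np.sin(a+.244),.132+.028*np.cos(a+.244)])
def bar(a,f,r=.121): return pin(a)+r*np.array([-np.sin(f),np.cos(f)])
E
python3 - <<'E'
from h import *
print(C([.5689,.126,.261]),get_time())
for sg in (1,-1):
    y=sg*CY
    for nm,p,q in [("tin",[*TIN,.04],ori(sg*np.array([.7,-.7,0]))),("tinup",[*TIN,.35],ori(sg*np.array([.7,-.7,0]))),("spot",W(-.1707,0,.06),ori(y)),("spotup",W(-.1707,0,.3),ori(y)),("push",W(-.3,0,.08),ori(y,.5)),
       ("knob",W(.04,0,.245),ori(y,.7)),("knobend",W(-.14,0,.09),ori(y,.7)),("knob0",W(-.03,0,.36),ori(y,.7)),("lev",W(-.12,0,.19),ori(y)),("levend",W(.03,0,.135),ori(y))]:
        j=solve_ik(p,q); print(sg,nm,None if j is None else np.round(j,2))
E
```

```text
[ 0.03053114 -0.00277663  0.261     ] 1.95
1 tin [-0.24  0.5  -0.15  0.   -0.92  2.6 ]
1 tinup [-0.24  0.32  0.3   0.   -1.55  2.6 ]
1 spot [ 0.2   0.37 -0.31  0.   -0.89 -0.01]
1 spotup [ 0.2   0.2   0.03  0.   -1.4  -0.01]
1 push [-0.3   0.63  0.25 -0.44 -1.46  0.61]
1 knob [ 0.04  0.31  0.1  -0.69 -1.51  0.25]
1 knobend [-0.22  0.58  0.13 -0.64 -1.47  0.58]
1 knob0 [-0.07  0.29  0.33 -0.69 -1.77  0.18]
1 lev [ 0.29  0.23 -0.18  0.   -1.16 -0.1 ]
1 levend [ 0.55  0.25 -0.29  0.   -1.03 -0.36]
-1 tin [-0.24  0.5  -0.15  0.   -0.92 -0.55]
-1 tinup [-0.24  0.32  0.3   0.   -1.55 -0.55]
-1 spot None
-1 spotup None
-1 push [-0.3   0.63  0.25 -0.44 -1.46 -2.54]
-1 knob [ 0.04  0.31  0.1  -0.69 -1.51 -2.89]
-1 knobend [-0.22  0.58  0.13 -0.64 -1.47 -2.56]
-1 knob0 [-0.07  0.29  0.33 -0.69 -1.77 -2.97]
-1 lev None
-1 levend [ 0.55  0.25 -0.29  0.   -1.03  2.78]
```

Run:
```python
from h import *
qt=ori([-.7,.7,0]);q=ori(CY)
p=get_tool_pos(); line_to([p[0],p[1],.38],v=.3)
move_ptp([*TIN,.3],qt); print("up",get_time())
line_to([*TIN,.12],v=.25); line_to([*TIN,.041],v=.1)
command_gripper(0.0,20); print("grip",get_grip_width()*88,get_grip_force())
line_to([*TIN,.26],v=.2)
S=W(-.1707,0,0)
move_ptp([*S[:2],.26],q); print(get_time(),get_grip_width()*88)
s=snap("top"); save(s,"carry.png",(160,300,200,460),3)
line_to([*S[:2],.10],v=.2)
hit=line_to([*S[:2],.057],v=.04,guard=6); print(hit,get_tool_pos(),get_contact_force(),get_time())
```

```text
up 6.275
grip 58.90290901277998 19.99969771274209
10.9583 58.91217163364815
True [ 0.60458513 -0.07219032  0.0590346 ] [-0.06925737 -0.07767832  4.34680657] 12.9083
```

View pics/carry.png

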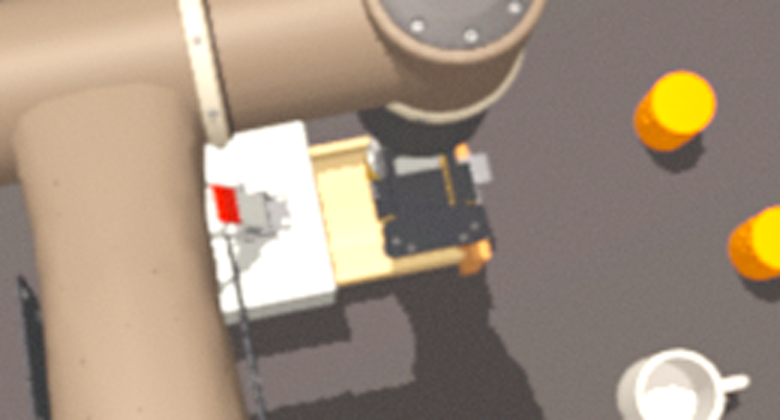

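The picture shows the tin held over the drawer. The set-down contact came at z = 59 mm, exactly the expected floor height. Now I release it and push the drawer shut.

Run:
```python
from h import *
q=ori(CY);qp=ori(CY,.5)
command_gripper(0.85); hold(.3); S=get_tool_pos()
line_to([S[0],S[1],.15],v=.15); line_to([S[0],S[1],.24],v=.3)
command_gripper(0.0)
move_ptp(W(-.30,0,.2),qp); line_to(W(-.285,0,.08),v=.25)
print(get_time())
hit=line_to(W(-.105,0,.08),v=.08,guard=12); print(hit,C(get_tool_pos()),get_contact_force(),get_time())
s=snap("side"); save(s,"shut.png",(190,390,200,420),3)
line_to(W(-.16,0,.10),v=.2)
line_to(W(-.20,0,.3),v=.3)
s=snap("side"); save(s,"shut2.png",(190,390,200,420),3)
r,c=np.indices((480,640));p=deproj(s,r.ravel(),c.ravel(),s["range_z"].ravel());px=s["pixels"].reshape(-1,3).astype(int)
p=np.array([C(v) for v in p]);n=(s["range_z"].ravel()>0)&(abs(p[:,0]+.05)<.15)&(abs(p[:,1])<.07)
k=p[n&(p[:,2]>.13)&(p[:,2]<.15)&(p[:,0]<-.09)];print("keeper",len(k),np.percentile(k,[5,50,95],0).round(4) if len(k) else "")
red=n&(p[:,2]>.17)&(p[:,2]<.29)&(px[:,0]>130)&(px[:,1]<60);print("red",red.sum(),np.percentile(p[red],[5,50,95],0).round(4),get_time())
```

```text
17.5417
True [-0.11044356  0.00034097  0.07967835] [ 0.41543782 -2.44388092  0.64672218] 19.575
keeper 138 [[-0.1276 -0.0135  0.1322]
 [-0.1107 -0.0016  0.1416]
 [-0.1021  0.0106  0.146 ]]
red 51 [[-0.0096 -0.0138  0.2235]
 [ 0.0358 -0.0033  0.2621]
 [ 0.0386  0.0083  0.269 ]] 20.9333
```

View pics/shut2.png

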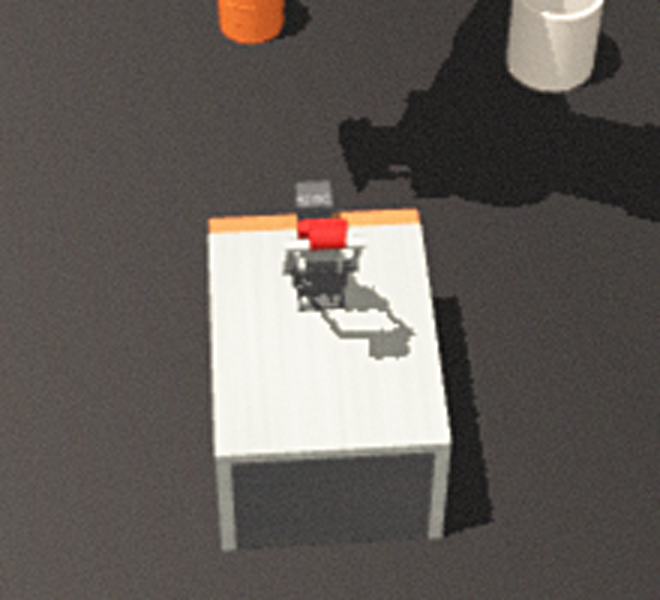

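The drawer is shut flush (keeper horn at x ≈ -128 mm as expected), and the loop is still leaning back with the red knob at about (29, -3, 259) mm in the box frame. Now I pinch the knob and guide it over the keeper.

Run:
```python
from h import *
t=.7;q=ori(CY,t);Y=-.0025
ax=np.array([np.sin(t),-np.cos(t)])
def tcp(k,back=0): x,z=np.asarray(k)+(.016-back)*ax; return W(x,Y,z)
k0=np.array([.029,.259])
command_gripper(.5,10)
move_ptp(tcp(k0,.08),q)
print(line_to(tcp(k0),v=.12,guard=8),C(get_tool_pos()))
command_gripper(0.0,10); print("grip",get_grip_width()*88,get_grip_force(),get_time())
wp=[(.39,f) for f in (-.3,-.05,.2,.45,.7)]+[(.2,.9),(-.0,1.05),(-.2,1.2),(-.45,1.35),(-.48,1.6),(-.48,1.85)]
for a,f in wp:
    h=line_to(tcp(bar(a,f)),v=.15,guard=30)
    print(a,f,h,np.round(get_contact_force(),1),round(get_grip_width()*88,1))
    if h: break
print(get_time())
s=snap("side"); save(s,"pull.png",(190,330,220,400),4)
```

```text
False [ 0.03875295 -0.00287846  0.2472302 ]
grip 0.48668853447520727 0.0 24.2667
0.39 -0.3 False [-0.5 -0.5 -0.2] 0.3
0.39 -0.05 False [ 0.2 -0.5 -0.5] 0.7
0.39 0.2 False [-0.5  1.2  0.4] 0.5
0.39 0.45 False [ 0.8 -0.2  0.4] 0.5
0.39 0.7 False [0.3 0.8 0.4] 0.3
0.2 0.9 False [-0.1  1.  -0.4] 0.3
-0.0 1.05 False [-0.7 -0.7 -0.5] 0.7
-0.2 1.2 False [0.3 0.4 0.1] 0.7
-0.45 1.35 False [ 0.4 -0.   0.2] 0.9
-0.48 1.6 False [-0.1  0.2  0.5] 0.6
-0.48 1.85 False [ 0.2 -0.3  0.9] 0.8
27.8917
```

View pics/pull.png

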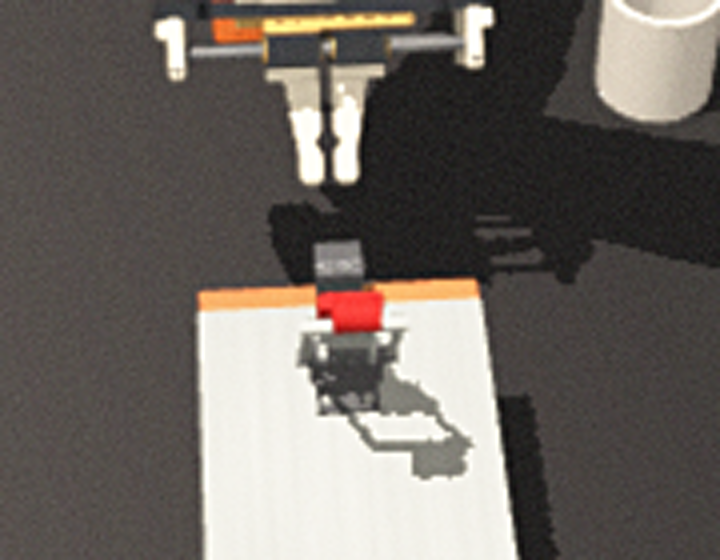

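The pinch missed: the picture shows the fingers shut and empty at crop (180,325), and the loop and lever unmoved. I take a close look with the wrist camera.

Run:
```python
from h import *
t=.7;q=ori(CY,t);Y=-.0025
ax=np.array([np.sin(t),-np.cos(t)])
def tcp(k,back=0): x,z=np.asarray(k)+(.016-back)*ax; return W(x,Y,z)
k0=np.array([.029,.259])
line_to(W(-.2,0,.25),v=.3)
command_gripper(.5,10)
move_ptp(tcp(k0,.09),q); hold(.2)
for n in ("wrist","side"):
    s=snap(n); save(s,n+"k.png")
    r,c=np.indices((480,640));p=deproj(s,r.ravel(),c.ravel(),s["range_z"].ravel());px=s["pixels"].reshape(-1,3).astype(int)
    d=p-O;p=np.column_stack([d@CX,d@CY,d[:,2]])
    red=(s["range_z"].ravel()>0)&(abs(p[:,0])<.1)&(abs(p[:,1])<.07)&(p[:,2]>.17)&(px[:,0]>110)&(px[:,1]<60)&(px[:,2]<60)
    kb=p[red&(p[:,2]>.235)]; print(n,red.sum(),len(kb))
    if len(kb): print(np.percentile(kb,[2,50,98],0).round(4))
    for d in pinpoint("loop_knob",s)[:2]: print(d["confidence"],np.round(d["position"]),C(deproj(s,*d["position"])[0]).round(4))
print(get_time())
```

```text
wrist 2447 317
[[ 1.920e-02 -1.200e-02  2.524e-01]
 [ 2.070e-02 -1.000e-04  2.579e-01]
 [ 2.240e-02  1.020e-02  2.613e-01]]
0.7 [242. 316.] [ 0.0218 -0.002   0.2627]
side 44 38
[[-0.0916 -0.0131  0.2567]
 [ 0.0361 -0.0017  0.2614]
 [ 0.0391  0.0658  0.4213]]
0.6 [271. 310.] [0.037  0.0005 0.2614]
30.65
```

View pics/wristk.png

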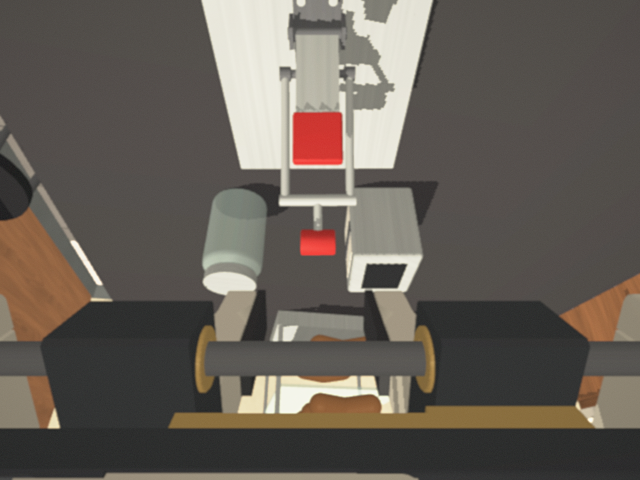

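Run:
```python
from h import *
t=.7;q=ori(CY,t);Y=-.0015
ax=np.array([np.sin(t),-np.cos(t)])
def tcp(k,back=0): x,z=np.asarray(k)+(.016-back)*ax; return W(x,Y,z)
k0=np.array([.0295,.2595])
line_to(tcp(k0),v=.12,guard=8); hold(.2)
s=snap("wrist")
K=np.array(s["camera_matrix"]);M=np.linalg.inv(np.array(s["mount"]))
for v in [(0,.022,0),(0,-.022,0),(0,.022,-.0188),(0,0,-.016),(0,0,0)]:
    c=M@[*v,1]; u=K@c[:3]; print(v,(u[:2]/u[2])[::-1].round(),c[2].round(3))
for d in pinpoint("loop_knob",s)[:2]: print(d["confidence"],np.round(d["position"]),C(deproj(s,*d["position"])[0]).round(4))
print(C(get_tool_pos()),get_ee_rot(),q,get_grip_width(),get_time())
a=s["pixels"][100:480]; b=snap("side")["pixels"][190:330,220:400]
b=cv2.resize(b,None,fx=380/140,fy=380/140)
cv2.imwrite("pics/pre.png",cv2.resize(np.hstack([a,b])[:,:,::-1],None,fx=.7,fy=.7))
```

```text
(0, 0.022, 0) [283. 358.] 0.202
(0, -0.022, 0) [283. 274.] 0.203
(0, 0.022, -0.0188) [299. 362.] 0.185
(0, 0, -0.016) [296. 316.] 0.187
(0, 0, 0) [283. 316.] 0.202
0.95 [292. 319.] [ 0.0206 -0.0003  0.2619]
[ 0.03943733 -0.00168001  0.24758331] [ 0.72478221 -0.59763139 -0.26430116 -0.21834003] [ 0.72484308 -0.59751452 -0.26458838 -0.21810983] 0.49584966919686624 31.85
```

View pics/pre.png

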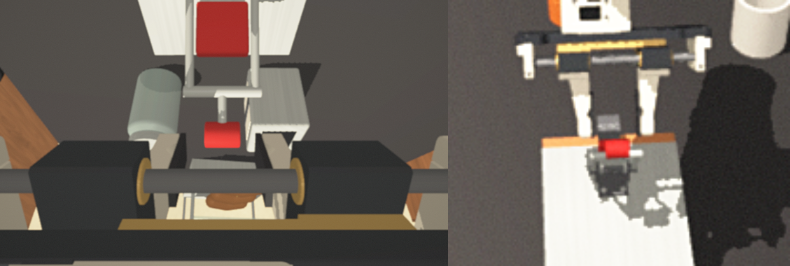

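The wrist view agrees with my numbers, but the side view shows the fingertips (view pixels (133,580) and (133,650)) short of the knob at (148,617). I measure the fingers in the tool frame from the side depth image.

Run:
```python
from h import *
s=snap("side")
P=np.array(get_tool_pos());Rm=R.from_quat(get_ee_rot()).as_matrix()
r,c=np.indices((480,640));p=deproj(s,r.ravel(),c.ravel(),s["range_z"].ravel())
T=(p-P)@Rm; m=(s["range_z"].ravel()>0)&(abs(T[:,0])<.03)&(abs(T[:,1])<.06)&(T[:,2]>-.07)&(T[:,2]<.03)
for z in np.arange(-.07,.03,.01):
    k=m&(T[:,2]>=z)&(T[:,2]<z+.01)
    for nm,b in (("L",T[:,1]<-.017),("M",abs(T[:,1])<=.017),("R",T[:,1]>.017)):
        v=T[k&b]
        if len(v): print(f"{z:.2f}",nm,len(v),np.c_[v.min(0),v.max(0)][:2].round(4).tolist())
px=lambda v:(lambda u:(u[:2]/u[2])[::-1].round(1))(np.array(s["camera_matrix"])@(np.array(s["world_to_cam"])@[*(P+Rm@np.array(v)),1])[:3])
print("tips proj",px((0,.03,0)),px((0,-.03,0)),px((0,.03,-.03)),"axis",px((0,0,-.016)))
for d in pinpoint("loop_knob",s)[:1]: print(d["position"])
print(get_time())
```

```text
-0.07 L 49 [[-0.0163, -0.0055], [-0.0406, -0.0231]]
-0.07 R 55 [[-0.0159, -0.0052], [0.0213, 0.0406]]
-0.06 L 39 [[-0.0174, 0.0035], [-0.039, -0.0235]]
-0.06 R 47 [[-0.0158, 0.0028], [0.0212, 0.0384]]
-0.05 L 42 [[-0.0154, -0.0051], [-0.0377, -0.0238]]
-0.05 R 45 [[-0.0174, 0.0038], [0.0212, 0.036]]
-0.04 L 34 [[-0.014, -0.0006], [-0.0379, -0.0242]]
-0.04 R 35 [[-0.0161, 0.0125], [0.0213, 0.0358]]
-0.03 M 45 [[-0.0107, 0.0012], [-0.0113, 0.0121]]
-0.02 L 2 [[0.0262, 0.0273], [-0.0262, -0.0242]]
-0.02 M 65 [[-0.011, 0.0264], [-0.0116, 0.0157]]
-0.02 R 1 [[0.0264, 0.0264], [0.0197, 0.0197]]
-0.01 L 16 [[0.0208, 0.0296], [-0.0264, -0.0182]]
-0.01 M 19 [[-0.0046, 0.0289], [-0.0165, 0.0154]]
-0.01 R 17 [[0.023, 0.029], [0.0175, 0.0258]]
tips proj [275.9 324.4] [277.4 293.7] [260.7 323.8] axis [268.5 308.7]
[470.2, 368.9]
32.0
```

The fingertips really end about 30 mm short of the reported TCP. This also explains the 5 mm overrun when I pushed the drawer. I correct by +30 mm along the tool axis and pinch again.

```bash
cat >> h.py <<'E'
TIP=.030   # real fingertips lie this far behind the reported TCP
T7=.7; AX=np.array([np.sin(T7),-np.cos(T7)]); Y=-.0015
def ktcp(k,back=0): x,z=np.asarray(k)+(.016+TIP-back)*AX; return W(x,Y,z)
E
python3 - <<'E'
from h import *
line_to(ktcp([.0295,.2595]),v=.1,guard=8)
command_gripper(0.0,10); w=get_grip_width()*88; print("grip",w,get_grip_force(),get_time())
if w>15:
    wp=[(.39,f) for f in (-.3,-.05,.2,.45,.7)]+[(.2,.9),(-.0,1.05),(-.2,1.2),(-.45,1.35)]
    for a,f in wp:
        h=line_to(ktcp(bar(a,f)),v=.15,guard=30)
        print(a,f,h,np.round(get_contact_force(),1),round(get_grip_width()*88,1))
        if h or get_grip_width()*88<15: break
s=snap("side"); save(s,"pull2.png",(190,330,220,400),4); print(get_time())
E
```

```text
grip 23.89823530179131 9.999977052211761 32.925
0.39 -0.3 False [-2.1  0.7  2.2] 23.9
0.39 -0.05 False [-1.4 -1.3  0.3] 24.0
0.39 0.2 False [-1.7 -1.6  0.7] 24.2
0.39 0.45 False [-1.5 -0.8  0.8] 24.3
0.39 0.7 False [-0.8 -1.  -1.7] 24.0
0.2 0.9 False [-1.1 -0.3 -0.4] 23.7
-0.0 1.05 False [-2.2 -0.4  0. ] 23.8
-0.2 1.2 False [-2.  -0.8 -0. ] 24.0
-0.45 1.35 False [-1.5 -1.  -0.5] 24.1
35.9
```

View pics/pull2.png

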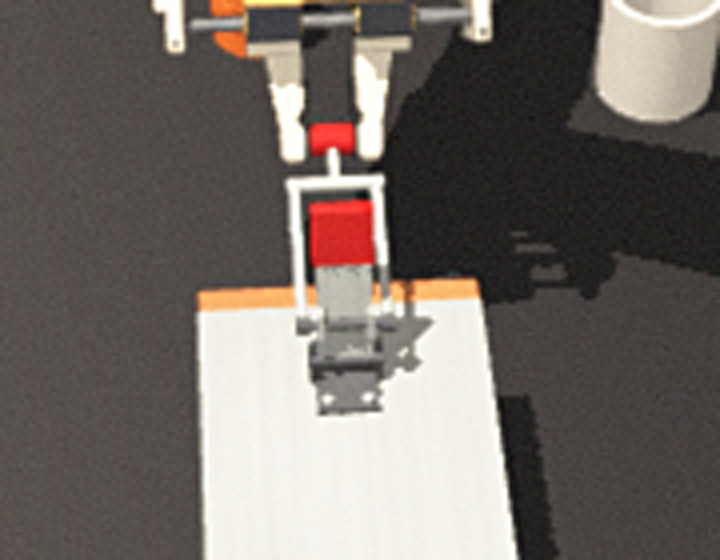

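The knob is pinched (24 mm) and the lever is drawn well forward, with the loop stretched ahead of the horn. Now I lower it past the horn, release it and check.

```bash
cat >> h.py <<'E'
def reds(n,lo=.05):
    s=snap(n)
    r,c=np.indices((480,640));p=deproj(s,r.ravel(),c.ravel(),s["range_z"].ravel());px=s["pixels"].reshape(-1,3).astype(int)
    d=p-O;p=np.column_stack([d@CX,d@CY,d[:,2]])
    m=(s["range_z"].ravel()>0)&(abs(p[:,0]+.05)<.15)&(abs(p[:,1])<.04)&(p[:,2]>lo)&(p[:,2]<.25)&(px[:,0]>110)&(px[:,1]<60)&(px[:,2]<60)
    k,l=cv2.connectedComponentsWithStats(m.reshape(480,640).astype(np.uint8))[:2]
    for i in range(1,k):
        v=p[l.ravel()==i]
        if len(v)>8: print(n,len(v),np.percentile(v,[3,50,97],0).round(3).tolist())
    return s
E
python3 - <<'E'
from h import *
a=-.45
for f in (1.6,1.85,2.0,2.15):
    h=line_to(ktcp(bar(a,f)),v=.12,guard=12)
    print(f,h,np.round(get_contact_force(),1),C(get_tool_pos()).round(4),round(get_grip_width()*88,1))
    if h: break
if not h:
    command_gripper(.5); hold(.3)
    x=ktcp(bar(a,f),.09); line_to(x,v=.2); hold(.2)
    s=reds("wrist"); save(s,"hooked.png"); reds("top")
print(get_time())
E
```

```text
1.6 False [-0.7  0.9  0.1] [-0.1468 -0.0014  0.12  ] 24.0
1.85 False [-2.2  1.2 -0.2] [-0.1421 -0.0015  0.0907] 23.8
2.0 False [-0.7  0.7  0.4] [-0.1361 -0.0016  0.0739] 24.1
2.15 False [-0.4 -3.1  1.1] [-0.1283 -0.0018  0.0585] 24.0
top 44 [[-0.081, -0.01, 0.208], [-0.076, 0.003, 0.223], [-0.071, 0.015, 0.228]]
top 15 [[-0.164, -0.005, 0.103], [-0.16, 0.008, 0.108], [-0.151, 0.013, 0.111]]
39.1
```

View pics/hooked.png

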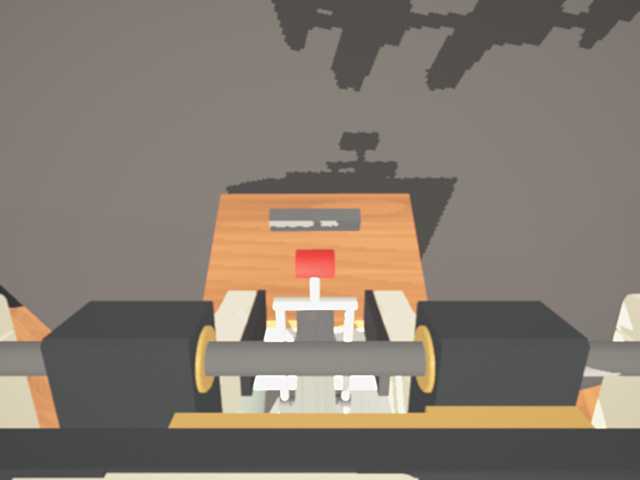

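The loop's bar (row 303) is in front of the panel with its rods either side of the keeper, and the knob is below it at (263,315). Now I throw the lever.

Run:
```python
from h import *
q=ori(CY)
p=C(get_tool_pos()); line_to(W(p[0]-.05,Y,p[2]+.08),v=.3)
command_gripper(0.0)
def tip(x,z): return W(x,Y,z-TIP)
w=.0095
move_ptp(tip(-.13,.30),q); line_to(tip(-.13,.198),v=.2,guard=8)
for a in (-.3,0.,.25,.5,.75,1.0,1.2,1.35,1.5):
    r=.078; P=np.array([-.05,.132])+r*np.array([np.sin(a),np.cos(a)])+.0045*np.array([-np.cos(a),np.sin(a)])
    low=.010*max(0,1-max(a,0)/.6)
    h=line_to(tip(P[0]-w,P[1]-low),v=.12,guard=20)
    print(a,h,np.round(get_contact_force(),1),C(get_tool_pos()).round(3))
    if h: break
p=C(get_tool_pos())
if a>1.3: print(line_to(W(p[0],Y,p[2]-.012),v=.03,guard=14),C(get_tool_pos()).round(4),get_contact_force())
print(get_time())
```

```text
-0.3 False [0.5 0.4 1.1] [-0.086 -0.002  0.166]
0.0 False [-0.8  0.  -0.2] [-0.064 -0.002  0.17 ]
0.25 False [-0.  -0.3 -0. ] [-0.044 -0.002  0.173]
0.5 False [ 0.5 -0.1 -0.1] [-0.026 -0.001  0.171]
0.75 False [ 0.4 -1.3 -0.2] [-0.01  -0.002  0.162]
1.0 False [-1.4 -0.1 -0.6] [ 0.004 -0.001  0.148]
1.2 False [ 0.7 -0.3  0.1] [ 0.011 -0.001  0.134]
1.35 False [-0.2 -0.5 -0.4] [ 0.015 -0.001  0.123]
1.5 False [ 0.8 -0.3 -0.2] [ 0.018 -0.001  0.112]
True [ 0.0179 -0.0024  0.1098] [-2.60594073  0.22787556  9.4386135 ]
45.0167
```

Run:
```python
from h import *
p=C(get_tool_pos()); line_to(W(p[0],Y,.22),v=.2); move_ptp(W(-.20,Y,.28),ori(CY,.3)); 
s=reds("wrist"); reds("side"); t=reds("top"); 
for pic in (s,t):
    for k in ("loop_bar","loop_knob","keeper","lever_tip"):
        for d in pinpoint(k,pic)[:1]: print(k,round(d["confidence"],2),np.round(d["position"]),C(deproj(pic,*d["position"])[0]).round(3))
print(get_time())
r,c=np.indices((480,640))
for pic in (s,t):
    p=deproj(pic,r.ravel(),c.ravel(),pic["range_z"].ravel());d=p-O;p=np.column_stack([d@CX,d@CY,d[:,2]])
    m=(pic["range_z"].ravel()>0)&(p[:,0]<-.09)&(p[:,0]>-.22)&(abs(p[:,1])<.04)&(p[:,2]>.123)
    b=p[m]; print(len(b),np.percentile(b,[2,50,98],0).round(3).tolist() if len(b) else "")
    # rods just outside the keeper, and knob strip ahead of panel
    k=p[m&(abs(abs(p[:,1])-.023)<.006)]; print("rods/bar",len(k),np.percentile(k,[2,50,98],0).round(3).tolist() if len(k) else "")
    f=p[(pic["range_z"].ravel()>0)&(p[:,0]<-.132)&(p[:,0]>-.2)&(abs(p[:,1])<.014)&(p[:,2]>.06)]; print("ahead",len(f),np.percentile(f,[2,50,98],0).round(3).tolist() if len(f) else "")
save(t,"end.png",(180,300,190,350),4)
```

```text
side 27 [[0.045, -0.014, 0.135], [0.047, 0.0, 0.139], [0.05, 0.013, 0.143]]
loop_bar 0.65 [242. 317.] [-0.128  0.     0.137]
loop_knob 0.86 [219. 316.] [-0.149 -0.     0.129]
keeper 0.63 [250. 315.] [-0.123 -0.001  0.142]
lever_tip 0.29 [248. 316.] [-0.124 -0.     0.142]
loop_knob 0.6 [298. 168.] [0.295 0.117 0.132]
keeper 0.34 [219. 160.] [ 0.286 -0.099  0.127]
lever_tip 0.86 [237. 252.] [0.046 0.001 0.136]
47.225
2333 [[-0.22, -0.026, 0.124], [-0.128, -0.001, 0.141], [-0.095, 0.023, 0.353]]
rods/bar 391 [[-0.122, -0.028, 0.123], [-0.11, -0.019, 0.125], [-0.091, 0.024, 0.127]]
ahead 532 [[-0.157, -0.013, 0.118], [-0.152, -0.002, 0.128], [-0.134, 0.01, 0.131]]
4510 [[-0.218, -0.039, 0.474], [-0.15, -0.005, 0.765], [-0.092, 0.037, 0.779]]
rods/bar 1208 [[-0.218, -0.029, 0.699], [-0.144, -0.02, 0.766], [-0.092, 0.028, 0.779]]
ahead 894 [[-0.199, -0.013, 0.709], [-0.171, 0.001, 0.754], [-0.134, 0.013, 0.771]]
```

```bash
python3 -c "
from h import *
hold(.3); print(get_contact_force()); print(job_done(), get_time())"
```

```text
[-0.21391743 -0.6849505  -0.28392046]
the job is handed in; nothing more can be done
the job is handed in; nothing more can be done
```

I handed the job in at about 47.5 s: by measurement the drawer is shut, the loop's bar lies under the keeper horn and the lever is flat; the tin was set upright in the drawer but couldn't be seen once it was closed.

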